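Try a charged battery pack in the work lamp at its test position

ROBOT

A 6-joint arm with a two-finger parallel gripper is mounted at the origin on the work surface. World frame = base frame: x ahead of the robot, y to its left, z up, the work surface at z = 0. Lengths are in m, angles in degrees, forces in N, time in s.
With the tool pointing down it reaches from about 0.4 to 0.825 m from the base axis. Payload 7 kg.
Tool frame: the origin (TCP) lies on the front face of the gripper's body, between the roots of the fingers; the fingertips stand 66 mm ahead of it and the grasp point (between the pads) lies 47 mm ahead of it (nose_length is the distance from the TCP to the fingertips, in m); y points along the fingers, z is the direction in which the jaws open and shut, and the axes are right-handed (so a half turn about y gives the same grasp; the last joint's range is limited). The gripper opens to 88 mm and grips with 3 to 60 N. Pads are 19 mm wide; open, the fingers measure 130 mm over their backs; the gripper's body (78 mm by 193 mm) begins 47 mm behind the grasp point.
Start: joints at [-51.274, 20.546, 0.682, 0, -70.136, -16.507], TCP at [0.255, -0.625, 0.292] pointing down, gripper open.
Joint ranges: [-176.03, 176.03], [-82.01, 121.73], [-58.28, 71.71], [-173.87, 95.51], [-174.79, -0.11], [-173.66, 173.66]. Speed limits (degrees/s): [136.94, 136.94, 172.46, 180, 180, 180].

INTERFACE

Orientations are given as [roll, pitch, yaw] about the fixed x, y, z axes, in that order (R = Rz(yaw) Ry(pitch) Rx(roll)).
In Python, from plant import get_state, capture, close_job, nose_length gives the robot as it stands.
- The arm moves only by the tool apply_moves, never from a script. Its argument "rows" is a list of rows, each a list of 2 entries, a list of its own where there are three numbers: the shift along the tool's x, y, z in m, then the turn about the tool's y in degrees. In form: [[[tx, ty, tz], yaw], ...]. A call has 1 to 20 rows; each row is the pose to reach, as a shift and turn from the pose commanded when the call began, along the tool's axes at that moment; what a row does not reach only later rows make up. A row lasts 1/8 s, in which the tool goes at most 62.5 mm and 10.7 degrees, less where a joint would pass 70% of its speed; a pose out of reach is approached as far as the arm can. A call with a gripper value outside its range is refused whole. "gripper" is the opening, from 0 (shut) to 1 (fully open), set as the call begins (left out, the last holds). The fingers move at their own pace and stop on an object; "grip_force" is the grip in N (left out, the last holds). Time passes only in rows, so rows that repeat a pose let the fingers close. It gives the time, the measured TCP pose, the force and the opening at its end, in the units of the state.
- get_state(): the state, without advancing time (a new reading comes with each control period).
- capture(name): name is "scene" or "top" or "wrist"; returns a dict with "pixels" (400x640x3 uint8, blue, green, red), "z_map" (400x640 float32, m along the optical axis (not along the pixel's ray), 0 where there is no reading), "intrinsics" (3x3 intrinsics, pixels), "rvec" (rotation vector, rad) and "tvec" (3), from world to camera coordinates, as OpenCV has them; the wrist camera has in their place "mount" (4x4, takes a point from camera to tool coordinates, whose origin is the TCP and whose axes are the tool frame's). Camera axes: x right, y down, z forward; pixel columns grow to the right and rows downward; lengths in m; the calibration is good to about 2 mm. A picture is of the moment at which its call begins: read the wrist's pose just before it.
- close_job(): hands the job in, once; it reports no verdict.
The state is a dict: "time_s": time; "joints": joint angles; "qd": joint speeds; "joint_torque": joint torques, N m; "tcp_pos": TCP position; "eef_rot": TCP orientation; "contact_force": force on the tool from outside, world axes, zero at the start; "moment": the same for the moment, N m; "gripper_width": finger opening in m.
Only numpy, scipy, OpenCV 4.12 (cv2) and the standard library are available. Lean on these libraries where they do the work, as an engineer would, in place of code of your own. Each camera call takes 0.05 s, during which the arm holds its last target.

TASK

Pull the round battery pack straight up out of its charger, fit it into the work lamp with its lugs in the entry notches, fully down so that its flange sits on the lamp, and twist it clockwise to the half-way test position, its grip bar pointing at the round pips, never as far as the lock click. The lamp only stays on there while it is held against the spring: finish with the gripper still holding the pack at half-way, and leave the other things on the stool alone.

Things in the scene. Friction and masses are not known exactly. Their poses are not given: they have to be found in the camera images.
- pack_grip (a point): Centre of the grip bar of the loose grey round battery pack (150 g). Bar 50 mm long (x), 16 wide (y), 44 high, upright on a round flange 66 mm across, 5 thick; z up. Point 22 mm above the flange's top, 27 above its underside. At the start the pack's plug is in the charger and its lugs rest on the charger's top, this point 41 mm above that top.
- pack_lugs (a point): Point on the pack's axis level with its two bayonet lugs, 38 mm below pack_grip. Neck under the flange: 39 mm across, 14 mm deep. Lugs in line with the bar (+x and -x, alike: the pack may go in either way round), 8 mm wide, reaching 27 mm from the axis, 8 to 14 mm below the flange's underside. Below the neck a thin metal plug, its end 36 mm below the flange's underside.
- charger: Black charger block, 104 x 84 x 45 mm high, fixed on the stool, origin at the centre of its underside. Socket: a 17 mm hole in the middle of its top, the plug 22 mm deep in it. Two sprung detents hold the plug: after about 2 mm of free lift a straight upward pull of about 10 N frees it within 6 mm more; lifted 30 mm it is clear.
- lamp_seat (a point): Centre of the bay's mouth on the flat top of the work lamp, a round grey ribbed housing 104 mm across, 65 high, fixed on the stool, bay up. z up, x along the two entry notches (+x, -x). Mouth 44 mm across; notches 12.5 mm wide, to 30 mm from the axis, through a lip 6 mm thick; bay deep enough for the plug. Fully in, the flange rests on this top: pack_grip 27 mm above this point.
- lamp_pip (a point): One of two round pips on the lamp's rim, 41.5 mm from the axis, 45 degrees clockwise (from above) from the entry notches: the half-way mark. Raised bars mark the notches; squares, 90 degrees clockwise, the locked place. The pack turns only clockwise, against a return spring; a sprung catch is met at 60 degrees and clicks beyond 75. Let go before, the pack springs back.
- carrier (a joint): Sprung ring inside the lamp that the lugs push round: 0 at rest, grows clockwise from above, to 1.5 rad. The pack turns about 0.1 rad from the notches before it meets the ring, so this reads about 0.1 less than the pack's turn: 0.69 half-way. Return moment 0.03 N m at 0, 0.08 N m half-way.
- level: Bystander on the stool, to be left alone: yellow plastic spirit level, 230 x 22 x 46 mm high, standing on its long edge; origin at its underside.
- case: Bystander on the stool, to be left alone: small closed aluminium case, 100 x 160 x 54 mm high, press-button latch on its front; origin at its underside.
- hammer: Bystander on the stool, to be left alone: hammer, 270 mm long with a silicone-sleeved handle, lying flat, 24 mm high; origin at its underside.
- hexkeys: Bystander on the stool, to be left alone: steel ring of hex keys, about 110 mm long, 6 mm high; origin at its underside.
- dowel_a: Bystander on the stool, to be left alone: beech dowel 12 mm thick, 130 mm long, lying; origin at its underside.
- dowel_b: Bystander on the stool, to be left alone: beech dowel 12 mm thick, 130 mm long, lying; origin at its underside.
- tape: Bystander on the stool, to be left alone: tape measure, 62 x 34 x 58 mm high; origin at its underside.
- stool: Low white plastic step stool on which everything rests, fixed, 380 mm deep (x), 680 mm wide (y), its top 120 mm above the work surface; origin at floor level under its centre.
Things that resemble listed ones, but are neither listed nor needed, are in the scene too. What is shaped like the part that bears pack_grip but blue or red is not meant.

How it is judged:
By the outcome, as a careful person would: the job done as asked, in the order asked, and still so for the second after the job is handed in, while the arm keeps its last pose, push and grip.
It also fails if it takes over 51 s, if anything falls off the work surface, if the arm or the gripper's body presses on something with over 40 N, if the wrist force passes 120 N, or if a joint passes its speed limit or range.

## Working session

There is one attempt and no reset: what is moved stays moved. The work goes in short steps, Python scripts to look and compute and a tool call to move; the robot and the scene stay as the last step left them, time stands still between calls to the robot, and variables do not carry over. Pictures are saved under pics/ and viewed, and the job is handed in when it is done.

Besides the shell and the picture viewer there is one more tool, called after "Emit:" in YAML: its name, and indented under it one key for each argument. apply_moves: Moves the arm, as the interface text tells. Its arguments: {"type":"object","properties":{"rows":{"type":"array"},"gripper":{"type":"number"},"grip_force":{"type":"number"}},"required":["rows"]}

```bash
mkdir -p pics; ls; cat > h.py <<'E'
import numpy as np, cv2, pickle
from plant import get_state, capture, close_job, nose_length
def snap(name, fn):
    s=get_state(); c=capture(name); c['state']=s
    cv2.imwrite('pics/'+fn+'.png', c['pixels']); pickle.dump(c,open(fn+'.pkl','wb')); return c
def load(fn): return pickle.load(open(fn+'.pkl','rb'))
def RT(c):
    """world->cam"""
    if 'mount' in c:
        from scipy.spatial.transform import Rotation as Ro
        s=c['state']; T=np.eye(4); T[:3,:3]=Ro.from_euler('xyz',s['eef_rot'],degrees=True).as_matrix(); T[:3,3]=s['tcp_pos']
        M=np.linalg.inv(T@np.array(c['mount'])); return M[:3,:3],M[:3,3]
    R=cv2.Rodrigues(np.array(c['rvec'],float))[0]; return R,np.array(c['tvec'],float).ravel()
def onplane(c,uv,z):
    R,t=RT(c); K=np.array(c['intrinsics']); uv=np.atleast_2d(uv).astype(float)
    d=np.c_[uv,np.ones(len(uv))]@np.linalg.inv(K).T@R
    o=-R.T@t; return o+d*((z-o[2])/d[:,2])[:,None]
def proj(c,P):
    R,t=RT(c);q=np.atleast_2d(P)@R.T+t; q=q@np.array(c['intrinsics']).T; return q[:,:2]/q[:,2:]
def cloud(c):
    R,t=RT(c);K=np.array(c['intrinsics']);z=c['z_map'];v,u=np.mgrid[:z.shape[0],:z.shape[1]]
    p=np.stack([u,v,np.ones_like(u)],-1)@np.linalg.inv(K).T*z[...,None]
    w=(p-t)@R; w[z<=0]=np.nan; return w
E
python3 - <<'E'
from h import *
print(get_state(), nose_length if not callable(nose_length) else nose_length())
for n in ['scene','top','wrist']:
    c=snap(n,n+'0')
E
```

```text
pics
{'time_s': 0.0, 'joints': array([-5.12734943e+01,  2.05917151e+01,  6.32267087e-01, -2.09136917e-02,
       -7.01358122e+01, -1.65076066e+01]), 'qd': array([0.06946648, 0.01405303, 0.01491972, 0.01530006, 0.03351745,
       0.02152806]), 'joint_torque': array([-1.66404584e-04, -5.82722425e+01,  2.93034464e+01,  6.99691951e+00,
        6.51130467e-03, -1.88996282e-04]), 'tcp_pos': array([ 0.25509103, -0.62451639,  0.2912055 ]), 'eef_rot': array([-8.99030795e+01,  8.22057062e-03,  2.22117835e+01]), 'contact_force': array([0.86526363, 0.558386  , 0.57370243]), 'moment': array([-0.01326166, -0.00202659, -0.00403772]), 'gripper_width': 0.08759261081895722} 0.0656
```

View pics/scene0.png

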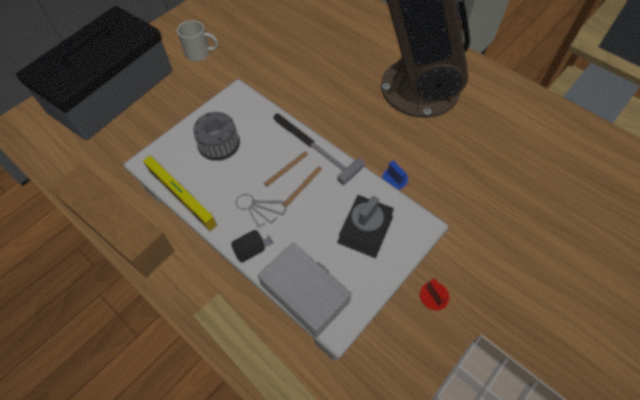

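View pics/top0.png

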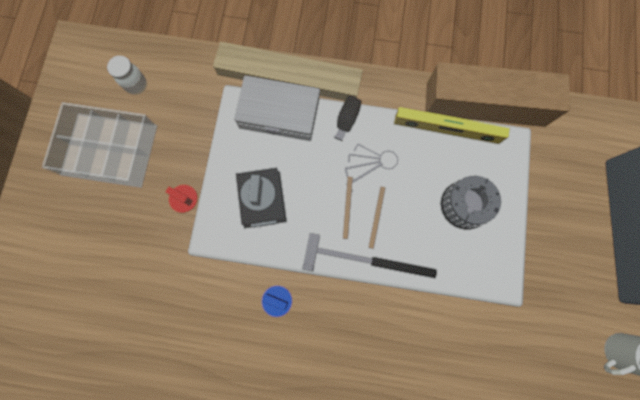

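View pics/wrist0.png

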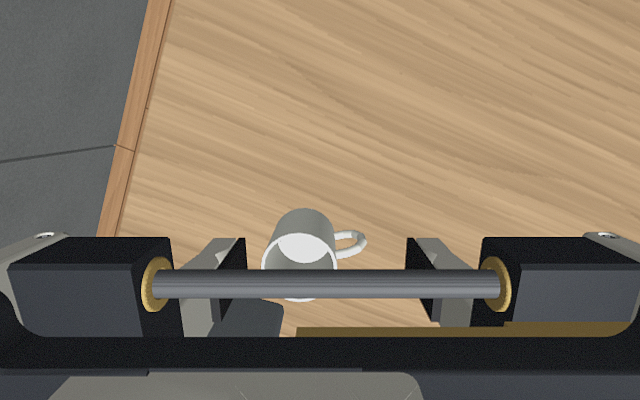

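The grey pack in the charger is at top (258,192) and scene (370,213). Blue at top (277,301) and red at (183,198) are excluded by colour. The lamp is at top (470,203). I'll confirm in enlarged crops and measure from depth.

```bash
python3 - <<'E'
from h import *
c=load('top0');p=c['pixels']
a=cv2.resize(p[155:240,215:305],None,fx=4,fy=4,interpolation=cv2.INTER_CUBIC);b=cv2.resize(p[160:245,425:515],None,fx=4,fy=4,interpolation=cv2.INTER_CUBIC)
cv2.imwrite('pics/crop1.png',cv2.convertScaleAbs(np.hstack([a,b]),alpha=1.6))
for n in('top0','scene0'):
    c=load(n);w=cloud(c);hsv=cv2.cvtColor(c['pixels'],cv2.COLOR_BGR2HSV)
    print(n,'cam',-RT(c)[0].T@RT(c)[1])
    for uv in ([(258,192),(470,203),(400,120),(330,150),(225,95)] if n=='top0' else [(372,207),(214,122)]): print(uv,w[uv[1],uv[0]])
c=load('top0');w=cloud(c)
def reg(x0,x1,y0,y1): 
    return w[y0:y1,x0:x1].reshape(-1,3)
r=reg(230,290,160,235); 
for z0,z1 in((.15,.175),(.175,.195),(.2,.24)):
    q=r[(r[:,2]>z0)&(r[:,2]<z1)]; print(z0,len(q),q.mean(0),q.min(0),q.max(0),np.median(q[:,2]))
r=reg(430,510,165,240); q=r[(r[:,2]>.178)&(r[:,2]<.195)]; print(len(q),q.mean(0),q.min(0),q.max(0),np.median(q[:,2]))
E
```

```text
top0 cam [0.39255847 0.06693206 0.92800887]
(258, 192) [0.52900144 0.19960012 0.22292124]
(470, 203) [ 0.58843522 -0.21412516  0.13799112]
(400, 120) [ 0.74096012 -0.05227515  0.14767122]
(330, 150) [0.66295271 0.08380459 0.11915291]
(225, 95) [0.75207408 0.33017616 0.12184236]
scene0 cam [0.93908175 0.44649752 1.02202967]
(372, 207) [0.53530694 0.21539852 0.22646721]
(214, 122) [ 0.56890333 -0.23327658  0.16276508]
0.15 1401 [0.52893992 0.20451331 0.16538752] [0.4733054  0.15347921 0.15003822] [0.59583552 0.26263235 0.17036901] 0.16605581207465755
0.175 585 [0.53237043 0.20522622 0.18534085] [0.50255036 0.17601392 0.18055958] [0.56674241 0.24050983 0.19427813] 0.18516985597510063
0.2 316 [0.53309566 0.20654914 0.22516272] [0.50970569 0.19853378 0.20035171] [0.56014267 0.21735038 0.23183199] 0.22847289691522518
1539 [ 0.58601475 -0.20630482  0.1856253 ] [ 0.53921525 -0.25463553  0.17828025] [ 0.63471345 -0.15947797  0.18998912] 0.18574215390416812
```

View pics/crop1.png

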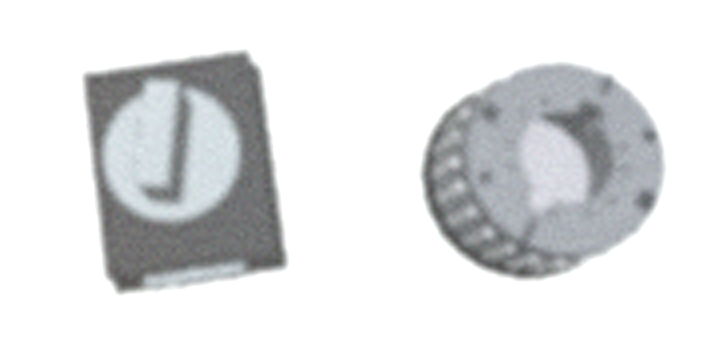

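```bash
python3 - <<'E'
from h import *
c=load('wrist0');print(np.round(c['mount'],4),np.round(c['intrinsics'],1))
import math
t=load('top0');w=cloud(t)
r=w[160:235,230:290].reshape(-1,3);q=r[(r[:,2]>.222)&(r[:,2]<.234)]
rc=cv2.minAreaRect((q[:,:2]*1000).astype(np.float32));print(rc,len(q)); print(q.mean(0))
_,_,v=np.linalg.svd(q[:,:2]-q[:,:2].mean(0),full_matrices=False);print(np.degrees(np.arctan2(v[0,1],v[0,0])))
r=w[160:245,430:510].reshape(-1,3);q=r[(r[:,2]>.182)&(r[:,2]<.19)]
print(cv2.minEnclosingCircle((q[:,:2]*1000).astype(np.float32)))
# tool position planning: camera pose offset
E
```

```text
[[-7.000e-04  9.620e-01  2.732e-01 -7.360e-02]
 [ 2.000e-04 -2.732e-01  9.620e-01 -9.250e-02]
 [ 1.000e+00  7.000e-04  0.000e+00 -7.000e-04]
 [ 0.000e+00  0.000e+00  0.000e+00  1.000e+00]] [[312.    0.  325.7]
 [  0.  312.  203.2]
 [  0.    0.    1. ]]
((535.1083374023438, 208.2844696044922), (50.682106018066406, 16.267419815063477), 4.876932144165039) 252
[0.53417331 0.20774251 0.22873368]
-175.8064893730138
((587.420654296875, -207.49578857421875), 48.17897415161133)
```

Emit:
apply_moves:
  rows:
    - [[0.03,-0.039,0.015],0]
    - [[0.08,-0.039,0.04],0]
    - [[0.13,-0.039,0.065],0]
    - [[0.18,-0.039,0.09],0]
    - [[0.23,-0.039,0.115],0]
    - [[0.28,-0.039,0.14],0]
    - [[0.33,-0.039,0.165],0]
    - [[0.38,-0.039,0.19],0]
    - [[0.43,-0.039,0.215],0]
    - [[0.48,-0.039,0.24],0]
    - [[0.515,-0.039,0.255],0]
    - [[0.528,-0.039,0.261],0]
    - [[0.528,-0.039,0.261],0]
    - [[0.528,-0.039,0.261],0]

```text
time_s: 1.9
tcp_pos: [0.6447, -0.1843, 0.3312]
eef_rot: [-90.0, 0.0, 22.2]
contact_force: [-1.0, 0.3, 0.3]
gripper_width: 0.0875
```

```bash
python3 - <<'E'
from h import *
c=snap('wrist','w1');print(c['state']['tcp_pos'],c['state']['eef_rot'],c['state']['time_s'])
E
```

```text
[ 0.64465484 -0.1843466   0.33115715] [-8.99945973e+01  1.70268932e-02  2.21782360e+01] 1.9
```

View pics/w1.png

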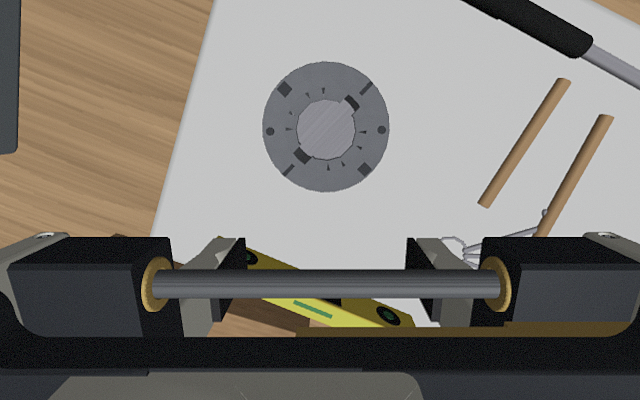

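The wrist image shows the lamp centred at about (326,127): bars near (367,88) and (288,169), round pips at (270,131) and (382,129), squares at (285,88) and (364,169).

```bash
python3 - <<'E'
from h import *
c=load('w1');g=cv2.cvtColor(c['pixels'],cv2.COLOR_BGR2GRAY)
w=cloud(c);print('top z',np.nanmedian(w[175:185,315:335,2]),w[110:140:10,326,2])
zt=.185
# rectified top-down view on plane z=.185 around lamp, 4px/mm
cx,cy=.587,-.207
N=480;s=4000.
yy,xx=np.mgrid[:N,:N]; X=cx-(yy-N/2)/s; Y=cy-(xx-N/2)/s  # up=+x, left=+y
uv=proj(c,np.c_[X.ravel(),Y.ravel(),np.full(N*N,zt)]).astype(np.float32)
im=cv2.remap(c['pixels'],uv[:,0].reshape(N,N),uv[:,1].reshape(N,N),cv2.INTER_CUBIC)
cv2.imwrite('pics/rect1.png',im)
h=cv2.cvtColor(im,cv2.COLOR_BGR2GRAY)
m=cv2.medianBlur((h<75).astype(np.uint8)*255,5)
n,l,st,ce=cv2.connectedComponentsWithStats(m)
for i in range(1,n):
    if st[i,4]>60:
        x=cx-(ce[i,1]-N/2)/s;y=cy-(ce[i,0]-N/2)/s
        print(st[i],ce[i].round(1),'w',round(x,4),round(y,4),'r %.1f ang %.1f'%(1e3*np.hypot(x-cx,y-cy),np.degrees(np.arctan2(y-cy,x-cx))))
m2=(h<150).astype(np.uint8)
cn=max(cv2.findContours(cv2.medianBlur(m2*255,7),cv2.RETR_EXTERNAL,cv2.CHAIN_APPROX_NONE)[0],key=cv2.contourArea)
e=cv2.fitEllipse(cn);print(e,'centre',cx-(e[0][1]-N/2)/s,cy-(e[0][0]-N/2)/s, np.array(e[1])/4)
E
```

```text
top z 0.1850898740513707 [0.13760432 0.13825428 0.13838041]
[297  65  26  42 440] [309.2  85.1] w 0.6257 -0.2243 r 42.4 ang -24.1
[ 258  122   55   42 1330] [286. 142.] w 0.6115 -0.2185 r 27.1 ang -25.1
[193 132  10  13  75] [197.4 137.4] w 0.6126 -0.1964 r 27.8 ang 22.6
[ 73 158  40  38 977] [ 92.4 176.7] w 0.6028 -0.1701 r 40.2 ang 66.8
[155 161  11  10  65] [159.7 165.8] w 0.6055 -0.1869 r 27.3 ang 47.3
[389 163  23  23 402] [400.  174.3] w 0.6034 -0.247 r 43.2 ang -67.7
[128 228  13   7  65] [133.3 231.7] w 0.5891 -0.1803 r 26.8 ang 85.6
[134 274  16  10  90] [140.6 278.1] w 0.5775 -0.1822 r 26.6 ang 111.0
[382 283  39  39 954] [401.1 302. ] w 0.5715 -0.2473 r 43.2 ang -111.1
[ 82 294  24  22 412] [ 93.8 304.3] w 0.5709 -0.1704 r 39.9 ang 113.8
[182 323  49  35 863] [205.1 341.8] w 0.5615 -0.1983 r 26.9 ang 161.1
[293 335   8  13  62] [296.7 341.6] w 0.5616 -0.2212 r 29.1 ang -150.9
[173 372  25  44 457] [184.5 393.3] w 0.5487 -0.1931 r 40.8 ang 160.1
((247.28111267089844, 239.89366149902344), (377.49456787109375, 377.8341369628906), 50.9248161315918) centre 0.5870265846252442 -0.2088202781677246 [94.37364197 94.45853424]
```

View pics/rect1.png

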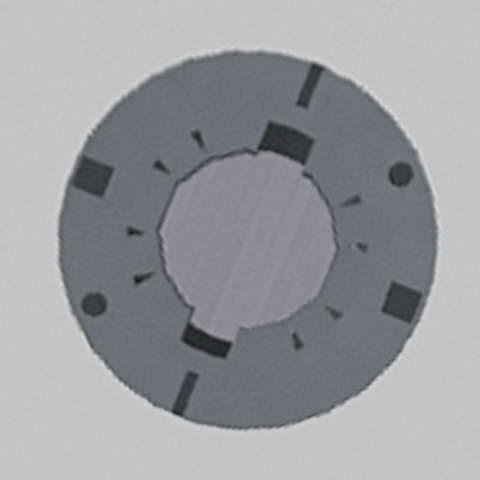

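Lamp centre is (0.5871, -0.2087) with notch yaw -22.05°; bars, pips and squares agree. Next I'll look at the pack.

Emit:
apply_moves:
  rows:
    - [[0.008,0,0.03],1]
    - [[0.02,0,0.075],4]
    - [[0.034,0,0.125],7]
    - [[0.048,0,0.175],9]
    - [[0.062,0,0.225],11]
    - [[0.076,0,0.275],13]
    - [[0.09,0,0.325],15]
    - [[0.101,0,0.365],17]
    - [[0.1065,0,0.385],17.5]
    - [[0.1065,0,0.385],17.5]
    - [[0.1065,0,0.385],17.5]

```text
time_s: 3.32
tcp_pos: [0.5983, 0.212, 0.3314]
eef_rot: [-90.0, -0.0, 4.7]
contact_force: [-0.2, 0.2, 0.2]
gripper_width: 0.0874
```

```bash
python3 - <<'E'
from h import *
c=snap('wrist','w2');print(c['state']['tcp_pos'],c['state']['eef_rot'],c['state']['time_s'])
w=cloud(c)
R=w[:235].reshape(-1,3);near=(abs(R[:,0]-.535)<.06)&(abs(R[:,1]-.208)<.06)
q=R[near&(R[:,2]>.224)&(R[:,2]<.232)]
print(len(q),np.median(q[:,2]),cv2.minAreaRect((q[:,:2]*1000).astype(np.float32)))
q=R[near&(R[:,2]>.18)&(R[:,2]<.188)]
print(len(q),np.median(q[:,2]),cv2.minEnclosingCircle((q[:,:2]*1000).astype(np.float32)))
for z,cx,cy,nm in((.228,.535,.208,'bar'),(.184,.535,.208,'fl')):
    N=480;s=4000.
    yy,xx=np.mgrid[:N,:N]; X=cx-(yy-N/2)/s; Y=cy-(xx-N/2)/s
    uv=proj(c,np.c_[X.ravel(),Y.ravel(),np.full(N*N,z)]).astype(np.float32)
    im=cv2.remap(c['pixels'],uv[:,0].reshape(N,N),uv[:,1].reshape(N,N),cv2.INTER_CUBIC)
    cv2.imwrite('pics/rect2%s.png'%nm,im)
a=cv2.imread('pics/rect2bar.png');b=cv2.imread('pics/rect2fl.png');cv2.imwrite('pics/rect2.png',cv2.resize(np.hstack([a,b]),(800,400)))
E
```

```text
[0.59833891 0.21195985 0.33143021] [-8.99977376e+01 -1.16147333e-02  4.68000071e+00] 3.325
2126 0.2278928166332485 ((535.2986450195312, 207.4888153076172), (49.75894546508789, 15.976598739624023), 4.464701175689697)
4013 0.18403321696761984 ((535.1688842773438, 207.54507446289062), 32.95650100708008)
```

View pics/w2.png

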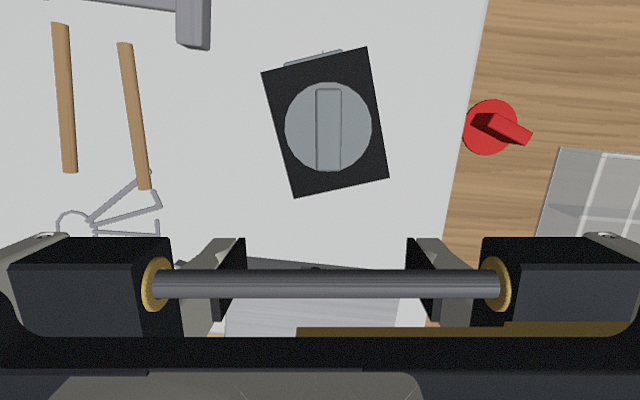

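View pics/rect2.png

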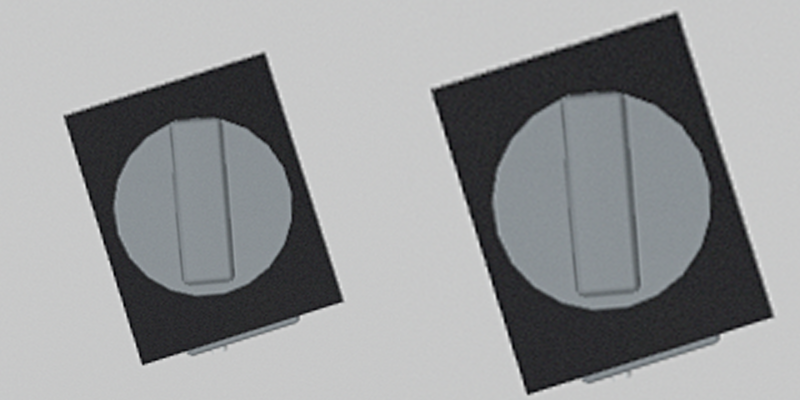

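Candidates: grey in the charger at wrist (328,127), red at (495,130), blue out of view. The grey one fits because it's grey and seated in the charger. Pack axis is (0.5352, 0.2075), yaw 4.5°. Descending to grasp.

Emit:
apply_moves:
  rows:
    - [[-0.03,0,0],0.2]
    - [[-0.0633,0.005,0.0007],0.2]
    - [[-0.0633,0.03,0.0007],0.2]
    - [[-0.0633,0.055,0.0007],0.2]
    - [[-0.0633,0.07,0.0007],0.2]
    - [[-0.0633,0.077,0.0007],0.2]
    - [[-0.0633,0.077,0.0007],0.2]
    - [[-0.0633,0.077,0.0007],0.2]

```text
time_s: 4.38
tcp_pos: [0.5356, 0.2087, 0.2549]
eef_rot: [-90.0, -0.1, 4.5]
contact_force: [0.8, 0.0, -0.4]
gripper_width: 0.0875
```

```bash
python3 - <<'E'
from h import *
c=snap('wrist','w3');s=c['state'];print(s['tcp_pos'],s['eef_rot'],s['contact_force'])
E
```

```text
[0.53561857 0.20870972 0.2549355 ] [-8.99743082e+01 -6.02114174e-02  4.51837306e+00] [ 0.76074367  0.03989957 -0.35798229]
```

View pics/w3.png

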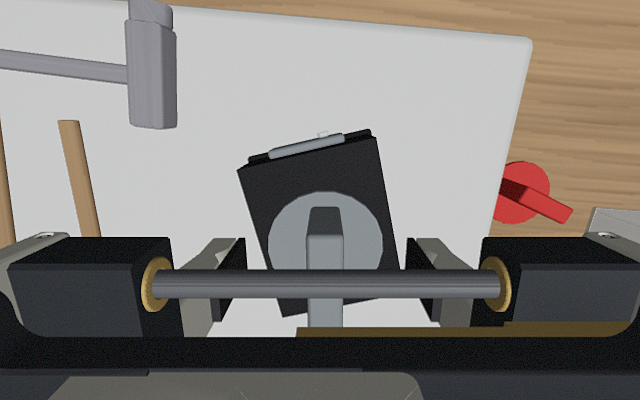

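The bar at columns 307–343 (mid 325) is centred between the pads (245 and 407, mid 326). Closing.

Emit:
apply_moves:
  rows:
    - [[0,0,0],0]
    - [[0,0,0],0]
    - [[0,0,0],0]
    - [[0,0,0],0]
    - [[0,0,0],0]
    - [[0,0,0],0]
    - [[0,0,0],0]
    - [[0,0,0],0]
  gripper: 0
  grip_force: 35

```text
time_s: 5.42
tcp_pos: [0.5352, 0.2085, 0.2541]
eef_rot: [-90.0, 0.0, 4.5]
contact_force: [1.0, 0.8, 0.5]
gripper_width: 0.0155
```

Emit:
apply_moves:
  rows:
    - [[0,-0.002,0],0]
    - [[0,-0.004,0],0]
    - [[0,-0.006,0],0]
    - [[0,-0.008,0],0]
    - [[0,-0.01,0],0]
    - [[0,-0.014,0],0]
    - [[0,-0.02,0],0]
    - [[0,-0.03,0],0]
    - [[0,-0.04,0],0]
    - [[0,-0.06,0],0]
    - [[0,-0.08,0],0]
    - [[0,-0.09,0],0]
    - [[0,-0.09,0],0]
    - [[0,-0.09,0],0]

```text
time_s: 7.18
tcp_pos: [0.5349, 0.2085, 0.3434]
eef_rot: [-90.0, 0.1, 4.5]
contact_force: [0.1, -0.7, -1.7]
gripper_width: 0.0158
```

```bash
python3 - <<'E'
from h import *
c=snap('wrist','w4');s=c['state'];print(s['tcp_pos'],s['eef_rot'],s['contact_force'],s['moment'])
snap('scene','s4')
E
```

```text
[0.53485363 0.20845661 0.34335831] [-9.00238935e+01  6.53226709e-02  4.51441335e+00] [ 0.06001921 -0.66923351 -1.73670605] [-0.02412727 -0.03914536 -0.0205234 ]
```

View pics/w4.png

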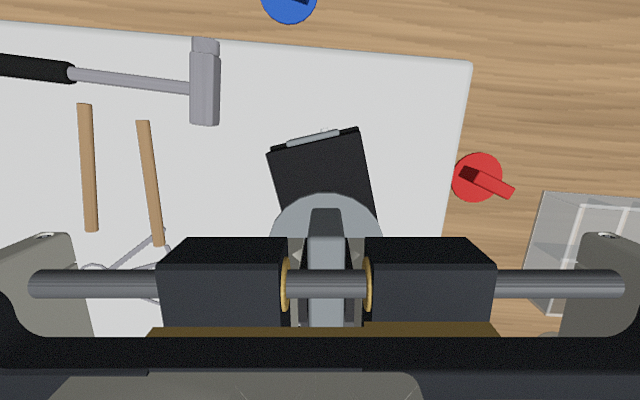

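View pics/s4.png

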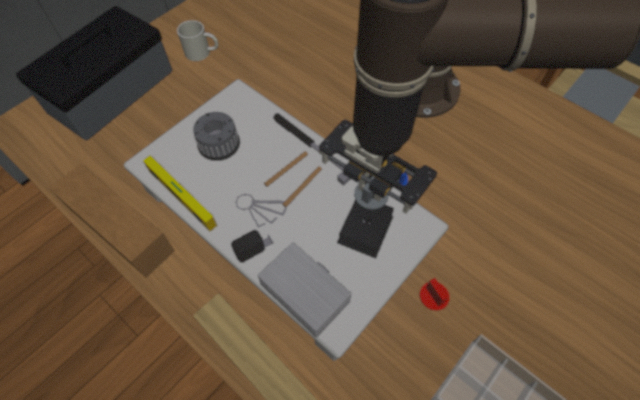

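The pack is free and held: the flange is at wrist (326,215) and the charger at (320,170) is empty. Now I'll measure the pack in the tool frame.

```bash
cat > inhand.py <<'E'
from h import *
from scipy.optimize import least_squares
def tool(c):
    K=np.array(c['intrinsics']);z=c['z_map'];v,u=np.mgrid[:400,:640]
    p=np.stack([u,v,np.ones_like(u)],-1)@np.linalg.inv(K).T*z[...,None]
    M=np.array(c['mount']);return p@M[:3,:3].T+M[:3,3]
def run(fn):
    c=load(fn);t=tool(c)
    r=t[185:236,260:395];P=r.reshape(-1,3)
    P=P[(P[:,1]>.055)&(P[:,1]<.085)]
    zf=np.median(P[:,1]);print('flange top tool y',zf,len(P))
    m=(abs(t[...,1]-zf)<.004);m[:185]=0;m[236:]=0;m[:,:260]=0;m[:,395:]=0
    cols=[]
    for u in range(262,393):
        k=np.where(m[:,u])[0]
        if len(k) and k[0]>186: cols.append((u,k[0]-.5))
    K=np.array(c['intrinsics']);M=np.array(c['mount'])
    d=np.c_[np.array(cols),np.ones(len(cols))]@np.linalg.inv(K).T@M[:3,:3].T
    o=M[:3,3];q=o+d*((zf-o[1])/d[:,1])[:,None]
    f=least_squares(lambda a:np.hypot(q[:,0]-a[0],q[:,2]-a[1])-.033,[0,0],loss='soft_l1',f_scale=.0005)
    print('axis in tool x,z',f.x,len(q),np.abs(f.fun).mean())
    b=t[205:236,308:345].reshape(-1,3);b=b[b[:,1]<.045]
    print('bar top y',np.median(b[:,1]) if len(b) else None, 'xmin',b[:,0].min() if len(b) else None)
if __name__=='__main__':
    import sys; run(sys.argv[1])
E
python3 inhand.py w4; python3 - <<'E'
from h import *
c=load('w2');print()
E
```

```text
flange top tool y 0.07013188963244847 3082
axis in tool x,z [-0.00065986 -0.00072308] 114 0.00020198092513487391
bar top y 0.035818520769745704 xmin -0.07338011599560007
```

Emit:
apply_moves:
  rows:
    - [[0.004,0,-0.02],1]
    - [[0.01,0,-0.055],4]
    - [[0.017,0,-0.1],7]
    - [[0.025,0,-0.145],10]
    - [[0.033,0,-0.19],13]
    - [[0.041,0,-0.235],16]
    - [[0.049,0,-0.28],19]
    - [[0.057,0,-0.325],22]
    - [[0.065,0,-0.37],24]
    - [[0.071,0,-0.41],26]
    - [[0.076,0,-0.438],26.5]
    - [[0.0775,0,-0.449],26.5]
    - [[0.0775,0,-0.449],26.5]
    - [[0.0775,0,-0.449],26.5]
    - [[0.0775,0,-0.449],26.5]

```text
time_s: 9.15
tcp_pos: [0.6478, -0.232, 0.3445]
eef_rot: [-90.0, -0.0, -21.9]
contact_force: [0.2, -0.0, -2.8]
gripper_width: 0.0157
```

```bash
cat > lamp.py <<'E'
from h import *
from inhand import tool
def lamp(fn,cx=.587,cy=-.2087,zt=.185):
    c=load(fn);s=4000.;N=480
    yy,xx=np.mgrid[:N,:N]; X=cx-(yy-N/2)/s; Y=cy-(xx-N/2)/s
    uv=proj(c,np.c_[X.ravel(),Y.ravel(),np.full(N*N,zt)]).astype(np.float32)
    im=cv2.remap(c['pixels'],uv[:,0].reshape(N,N),uv[:,1].reshape(N,N),cv2.INTER_CUBIC)
    cv2.imwrite('pics/%s_rect.png'%fn,im)
    h=cv2.cvtColor(im,cv2.COLOR_BGR2GRAY);m=cv2.medianBlur((h<75).astype(np.uint8)*255,5)
    n,l,st,ce=cv2.connectedComponentsWithStats(m)
    for i in range(1,n):
        x=cx-(ce[i,1]-N/2)/s;y=cy-(ce[i,0]-N/2)/s;r=np.hypot(x-cx,y-cy)
        if st[i,4]>200 and r>.036: print(st[i,4],'w',round(x,4),round(y,4),'r %.1f ang %.1f'%(1e3*r,np.degrees(np.arctan2(y-cy,x-cx))))
if __name__=='__main__':
    c=snap('wrist','w5');s=c['state'];print(s['tcp_pos'],s['eef_rot'],s['contact_force'])
    lamp('w5')
    import inhand; inhand.run('w5')
E
python3 lamp.py
```

```text
[ 0.64777752 -0.23195177  0.34451969] [-8.99866412e+01 -2.15937091e-02 -2.19139537e+01] [ 0.16647099 -0.03441507 -2.75037152]
276 w 0.6256 -0.2242 r 41.6 ang -21.9
717 w 0.6026 -0.1704 r 41.3 ang 67.8
285 w 0.6034 -0.2471 r 41.7 ang -66.9
671 w 0.5715 -0.2473 r 41.6 ang -111.9
337 w 0.5708 -0.1704 r 41.6 ang 112.9
290 w 0.5487 -0.1931 r 41.4 ang 157.8
flange top tool y 0.07013518016087696 3078
axis in tool x,z [-0.00043963 -0.00050941] 114 0.00019479176783746067
bar top y 0.03594302472079654 xmin -0.07315363769310368
```

View pics/w5.png

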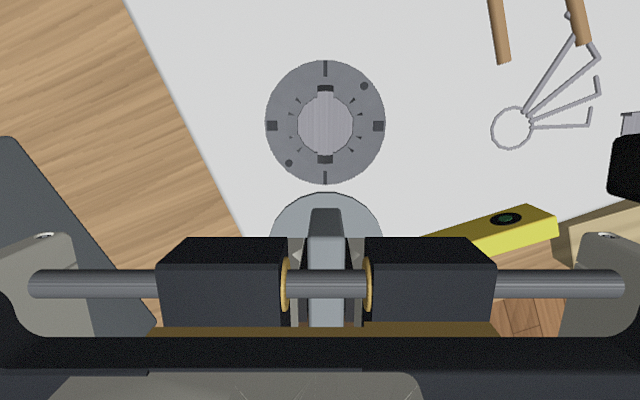

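The lamp (325,123) lines up with the pack bar (326); its centre and notch angle repeat the first view. Moving over it and lowering partway.

Emit:
apply_moves:
  rows:
    - [[-0.02,0,0],0.1]
    - [[-0.05,0,0],0.1]
    - [[-0.0645,0,-0.0004],0.1]
    - [[-0.0645,0,-0.0004],0.1]
    - [[-0.0645,0.015,-0.0004],0.1]
    - [[-0.0645,0.03,-0.0004],0.1]
    - [[-0.0645,0.045,-0.0004],0.1]
    - [[-0.0645,0.055,-0.0004],0.1]
    - [[-0.0645,0.06,-0.0004],0.1]
    - [[-0.0645,0.06,-0.0004],0.1]
    - [[-0.0645,0.06,-0.0004],0.1]

```text
time_s: 10.58
tcp_pos: [0.5881, -0.2092, 0.2848]
eef_rot: [-90.0, -0.1, -22.1]
contact_force: [0.2, -0.4, -1.7]
gripper_width: 0.0159
```

```bash
python3 - <<'E'
from h import *
c=snap('wrist','w6');s=c['state'];print(s['tcp_pos'],s['eef_rot'],s['contact_force'],s['moment'])
R=np.array([.5871,-.2087]);a=np.radians(s['eef_rot'][2]);off=np.array([np.cos(a)*-.0005-np.sin(a)*-.0006,np.sin(a)*-.0005+np.cos(a)*-.0006])
print('axis err mm',1e3*(s['tcp_pos'][:2]+off-R))
import inhand;inhand.run('w6')
snap('scene','s6');p=load('s6')['pixels'];cv2.imwrite('pics/s6c.png',cv2.convertScaleAbs(cv2.resize(p[60:220,130:330],None,fx=3.5,fy=3.5,interpolation=cv2.INTER_CUBIC),alpha=1.5))
E
```

```text
[ 0.58814346 -0.20919918  0.28475863] [-8.99911167e+01 -5.60545546e-02 -2.20772763e+01] [ 0.21711331 -0.44460193 -1.65873704] [-0.0316338  -0.02364687 -0.09603905]
axis err mm [ 0.35460509 -0.86725513]
flange top tool y 0.07012303286388309 3070
axis in tool x,z [-0.00044949 -0.00051963] 114 0.0002055064252480485
bar top y 0.03578237749149438 xmin -0.07315261747330903
```

View pics/s6c.png

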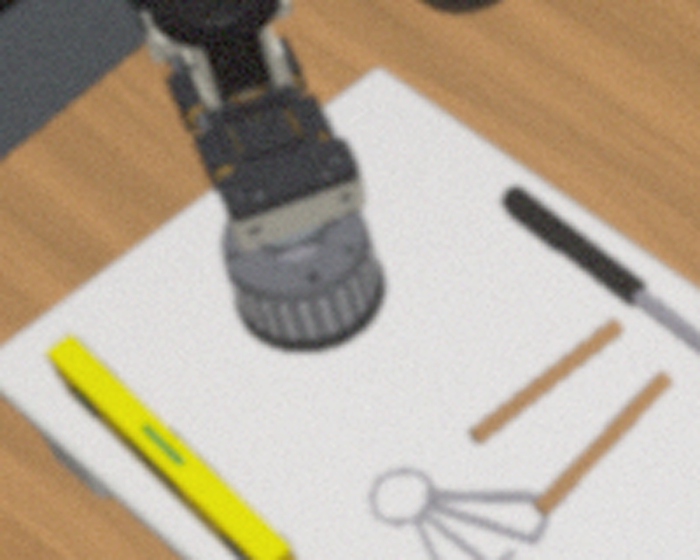

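View pics/w6.png

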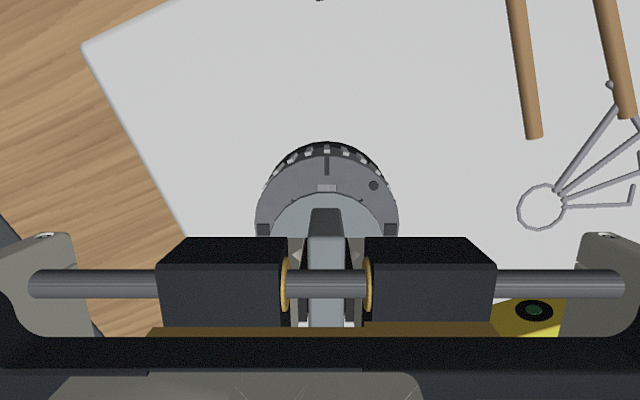

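The pack is over the lamp, with the notch (326,187) and bar mark (326,165) in line with the pack bar (326,225). Continuing in stages.

Emit:
apply_moves:
  rows:
    - [[-0.0005,0.004,0.0005],0]
    - [[-0.0005,0.008,0.0005],0]
    - [[-0.0005,0.011,0.0005],0]
    - [[-0.0005,0.013,0.0005],0]
    - [[-0.0005,0.015,0.0005],0]
    - [[-0.0005,0.015,0.0005],0]

```text
time_s: 11.42
tcp_pos: [0.5875, -0.2085, 0.269]
eef_rot: [-90.0, 0.0, -22.1]
contact_force: [-0.5, -0.2, -2.5]
gripper_width: 0.0159
```

Lugs are entering the notches with no contact force. Continuing to the seat.

Emit:
apply_moves:
  rows:
    - [[0,0.003,0],0]
    - [[0,0.006,0],0]
    - [[0,0.008,0],0]
    - [[0,0.0095,0],0]
    - [[0,0.0095,0],0]

```text
time_s: 12.05
tcp_pos: [0.5876, -0.2085, 0.2602]
eef_rot: [-90.0, -0.0, -22.1]
contact_force: [-2.9, 0.8, 2.5]
gripper_width: 0.0158
```

```bash
python3 - <<'E'
from h import *
s=get_state();print(s['tcp_pos'],s['contact_force'],s['moment'])
E
```

```text
[ 0.58757525 -0.20849869  0.2601543 ] [-2.8675448   0.75491109  2.52563934] [0.33381996 0.58010186 0.02933314]
```

Emit:
apply_moves:
  rows:
    - [[0,0.0005,0],0]
    - [[0,0.001,0],0]
    - [[0,0.001,0],0]

```text
time_s: 12.42
tcp_pos: [0.5875, -0.2085, 0.2601]
eef_rot: [-90.0, -0.1, -22.1]
contact_force: [-3.9, 3.0, 8.8]
gripper_width: 0.0158
```

```bash
python3 - <<'E'
from h import *
c=snap('wrist','w7');s=c['state'];print(s['tcp_pos'],s['eef_rot'],s['contact_force'],s['moment'])
w=cloud(c);import inhand;inhand.run('w7')
z=w[150:236,250:400,2]; h=np.histogram(z[np.isfinite(z)],bins=np.arange(.176,.24,.002));print(list(zip(h[1].round(3),h[0])))
for u,v in((290,225),(365,225),(300,190),(350,190),(326,150),(270,200)):print(u,v,w[v,u])
E
```

```text
[ 0.58754453 -0.20850922  0.26009402] [-9.00034316e+01 -5.85236142e-02 -2.20592428e+01] [-3.88909204  2.95349618  8.82522479] [1.01288045 1.58533747 0.01902064]
flange top tool y 0.07235340191979142 6085
axis in tool x,z [-0.03152895 -0.00022649] 14 0.001161995627573115
bar top y 0.03572758476754316 xmin -0.07315271568233828
[(np.float64(0.176), np.int64(60)), (np.float64(0.178), np.int64(41)), (np.float64(0.18), np.int64(57)), (np.float64(0.182), np.int64(425)), (np.float64(0.184), np.int64(4373)), (np.float64(0.186), np.int64(511)), (np.float64(0.188), np.int64(1466)), (np.float64(0.19), np.int64(1334)), (np.float64(0.192), np.int64(38)), (np.float64(0.194), np.int64(29)), (np.float64(0.196), np.int64(33)), (np.float64(0.198), np.int64(35)), (np.float64(0.2), np.int64(36)), (np.float64(0.202), np.int64(35)), (np.float64(0.204), np.int64(40)), (np.float64(0.206), np.int64(40)), (np.float64(0.208), np.int64(41)), (np.float64(0.21), np.int64(46)), (np.float64(0.212), np.int64(41)), (np.float64(0.214), np.int64(52)), (np.float64(0.216), np.int64(47)), (np.float64(0.218), np.int64(52)), (np.float64(0.22), np.int64(46)), (np.float64(0.222), np.int64(57)), (np.float64(0.224), np.int64(61)), (np.float64(0.226), np.int64(60)), (np.float64(0.228), np.int64(56)), (np.float64(0.23), np.int64(56)), (np.float64(0.232), np.int64(7)), (np.float64(0.234), np.int64(0)), (np.float64(0.236), np.int64(0))]
290 225 [ 0.56690255 -0.22195328  0.1893996 ]
365 225 [ 0.58244689 -0.18336686  0.18953511]
300 190 [ 0.55138979 -0.20956267  0.1855213 ]
350 190 [ 0.56180886 -0.18406849  0.18508912]
326 150 [ 0.54102004 -0.18992507  0.14127635]
270 200 [ 0.55047502 -0.22739472  0.18504441]
```

View pics/w7.png

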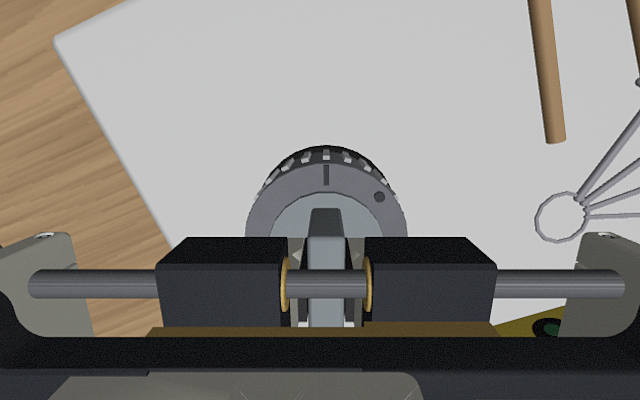

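Seated: flange top is at 0.1895 and lamp top at 0.185, with about 11 N down. I'll ease off slightly and twist clockwise in two stages.

Emit:
apply_moves:
  rows:
    - [[0,-0.0005,0],2]
    - [[0,-0.0005,0],5]
    - [[0,-0.0005,0],9]
    - [[0,-0.0005,0],13]
    - [[0,-0.0005,0],17]
    - [[0,-0.0005,0],20]
    - [[0,-0.0005,0],22]
    - [[0,-0.0005,0],22]

```text
time_s: 13.48
tcp_pos: [0.5878, -0.2089, 0.2601]
eef_rot: [-90.0, -0.1, -44.1]
contact_force: [-2.0, -0.4, 6.1]
gripper_width: 0.016
```

```bash
python3 - <<'E'
from h import *
c=snap('wrist','w8');s=c['state'];print(s['joints'],s['tcp_pos'],s['eef_rot'],s['contact_force'],s['moment'])
w=cloud(c);print(w[225,290],w[225,365])
E
```

```text
[-1.63471050e+00  1.69840678e+01 -8.81537599e+00  5.60825378e-02
 -6.41330669e+01 -1.32508099e+02] [ 0.58784943 -0.20892983  0.26012111] [-8.99916273e+01 -8.38613314e-02 -4.41183775e+01] [-2.02706773 -0.35274523  6.1135259 ] [-0.14617133  0.77846957 -0.02098998]
[ 0.56382341 -0.21327999  0.19022645] [ 0.59283707 -0.18361648  0.18964063]
```

View pics/w8.png

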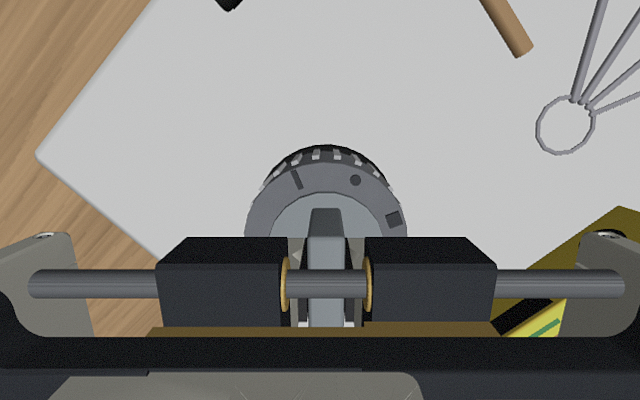

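The bar at column 326 is midway between the entry mark (297,178) and the pip (355,180), with the flange still seated. Doing the remaining 22.9°.

Emit:
apply_moves:
  rows:
    - [[0,0,0],2]
    - [[0,0,0],5]
    - [[0,0,0],9]
    - [[0,0,0],13]
    - [[0,0,0],17]
    - [[0,0,0],20]
    - [[0,0,0],22]
    - [[0,0,0],22.9]
    - [[0,0,0],22.9]
    - [[0,0,0],22.9]

```text
time_s: 14.78
tcp_pos: [0.5875, -0.2091, 0.2602]
eef_rot: [-90.0, -0.1, -67.0]
contact_force: [-3.0, -0.9, 5.6]
gripper_width: 0.0159
```

```bash
python3 - <<'E'
from h import *
c=snap('wrist','w9');s=c['state'];print(s['joints'],s['tcp_pos'],s['eef_rot'],s['contact_force'],s['moment'],s['time_s'])
w=cloud(c);print(w[225,290],w[225,365],w[185,326])
g=cv2.cvtColor(c['pixels'],cv2.COLOR_BGR2GRAY)
# pip centroid & bar edges in world
P=g[160:200,305:347];m=(P<75).astype(np.uint8);n,l,st,ce=cv2.connectedComponentsWithStats(m);print([(st[i].tolist(),(ce[i]+[305,160]).round(1)) for i in range(1,n) if st[i,4]>25])
snap('scene','s9')
cv2.imwrite('pics/w9c.png',cv2.resize(c['pixels'][130:260,230:420],None,fx=4,fy=4,interpolation=cv2.INTER_CUBIC))
E
```

```text
[-1.64666860e+00  1.69743322e+01 -8.83002771e+00  7.17274394e-02
 -6.41627303e+01 -1.55376402e+02] [ 0.58752292 -0.20912121  0.2601622 ] [-8.99970045e+01 -7.24077120e-02 -6.69918310e+01] [-3.04712077 -0.90553731  5.55161897] [-0.40361607  1.22580312  0.10079457] 14.775
[ 0.56395056 -0.20361295  0.19046307] [ 0.60211989 -0.18752318  0.19006648] [ 0.57386749 -0.17620516  0.18493895]
[([15, 9, 11, 11, 94], array([325.2, 173.9]))]
```

View pics/w9c.png

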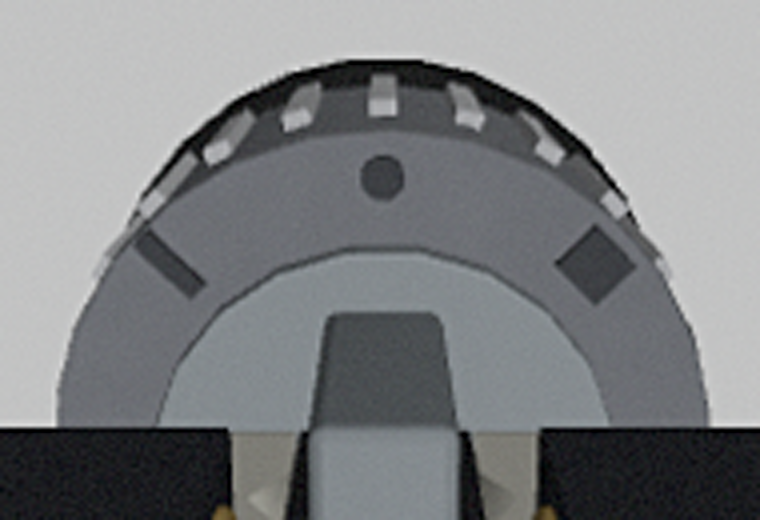

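View pics/s9.png

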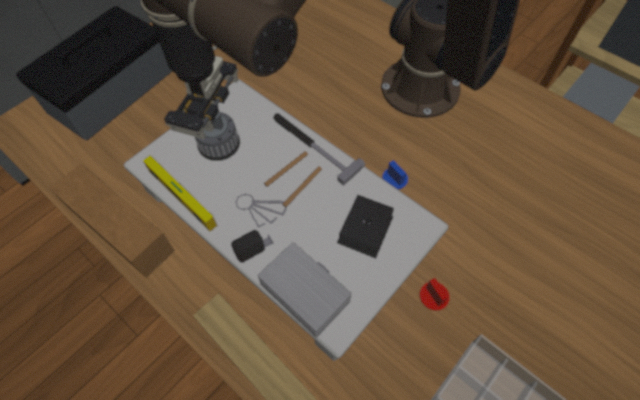

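The pip at wrist (325,174) is dead in line with the pack's bar (325,225). The charger is empty and the bystanders haven't moved. I'll do a short hold to confirm it's steady.

Emit:
apply_moves:
  rows:
    - [[0,0,0],0]
    - [[0,0,0],0]
    - [[0,0,0],0]
    - [[0,0,0],0]
    - [[0,0,0],0]
    - [[0,0,0],0]
    - [[0,0,0],0]
    - [[0,0,0],0]

```text
time_s: 15.88
tcp_pos: [0.5875, -0.2091, 0.2601]
eef_rot: [-90.0, -0.1, -67.0]
contact_force: [-3.4, -1.4, 5.5]
gripper_width: 0.0157
```

```bash
python3 - <<'E'
from h import *
s=get_state();print(s['tcp_pos'],s['eef_rot'],s['contact_force'],s['moment'],s['gripper_width'],s['time_s'])
print(close_job())
E
```

```text
[ 0.58752345 -0.2091088   0.2601355 ] [-8.99982976e+01 -7.05678285e-02 -6.69920901e+01] [-3.39409773 -1.42840068  5.48096611] [-0.39440071  1.14344726  0.09413083] 0.01566224210836293 15.875
the job is handed in; nothing more can be done
None
```

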